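Clamp the tick vial in the one-hand bar clamp

TASK

Lift the tall vial out of the rack and stand it upright, fully down, in the round nest of the bar clamp, and let go of it. Then pump the clamp's trigger towards its upright grip, as often as needed, until the moving jaw's sprung rubber pad meets the vial and is pushed back about 4 mm (firm but not crushing), moving the jaw only by the trigger. Finish while still holding the trigger squeezed like that, and leave everything else where it is.

Things in the scene. Friction and masses are not known exactly. Their poses are not given: they have to be found in the camera images.
- vial_mid (a point): The tall vial: clear glass with a black screw cap of the same width, 26 mm across, 88 mm high, about 45 g; the other two vials in the rack look alike but are 58 mm high. The point is its centre, 44 mm above its foot; z runs up its length. In the rack its foot is 10 mm above the seat, and it sticks 58 mm out of the rack.
- rack: Fixed wooden rack 64 x 164 x 40 mm with three blind holes 29 mm wide and 30 mm deep in a row along its y axis, 52 mm apart, the middle one at its centre; each holds a vial, in changing order. Origin: centre of its underside on the seat; z up.
- clamp: Fixed one-hand bar clamp, about 0.35 m long. Origin on the seat, below the space between grip and trigger; x runs along the bar towards the jaws, z up. Fixed upright grip at x = -26 to -6 mm, 18 mm wide in y, top 132 mm above the seat. Housing 49 mm high from x = -45 to 45 mm. Fixed jaw at x = 86 to 100 mm, top 76 mm. Moving jaw 34 mm wide, top 80 mm. The low bar sticks out behind the grip to x = -100 to -170 mm.
- nest (a point): Centre of the floor of the clamp's round nest, 115 mm ahead (+x) of the clamp's origin and 34 mm above the seat: a hole 30 mm wide and 10 mm deep in a wooden block between the jaws (block top 44 mm above the seat). The vial's foot stands here. Axes as the clamp's.
- trigger_mid (a point): Middle of the trigger's graspable part, an upright steel blade 10 mm thick in the clamp's x, 24 mm wide in its y, free from 52 to 126 mm above the seat; this point is 105 mm above it. At rest 26 mm ahead (+x) of the clamp's origin. Pinch it from above across its 24 mm (fingers pass beside the grip, 18 mm wide) or push it from its +x side. Axes as the clamp's.
- clamp_trigger (a joint): Trigger travel in m: 0 let go, 0.020 fully squeezed; slides straight along the clamp's -x towards the grip. A spring pushes it back (3 N at rest, 6 N squeezed). On squeezing, a one-way catch takes the moving jaw along 1:1 after up to 6 mm of idle travel (tooth pitch 6 mm); on the way back the jaw stays.
- clamp_jaw (a joint): Advance of the moving jaw in m, 0 open, at most 0.075; grows as it closes towards the clamp's -x. Starts between 0 and 0.02 and meets the vial at about 0.054, so several pumps are needed. About 3 N of friction keeps it in place; if the pad presses harder and the trigger is let go, the jaw gives way a little.
- pad_face (a point): Centre of the moving jaw's rubber pad face, which looks to the clamp's -x, 34 mm wide, 30 mm high, 61 mm above the seat. With the jaw at 0 and the pad free it is 180 mm ahead (+x) of the clamp's origin. It meets the vial, slid against the fixed jaw, at about x = 126 mm.
- clamp_pad (a joint): How far the sprung pad is pushed back into the moving jaw, in m: 0 free, 0.012 bottomed. 2 N per mm: 4 mm is 8 N on the vial; beyond 20 N the vial is crushed.
- short1_mid (a point): A short vial (26 mm across, 58 mm high) in the rack, its centre: leave it.
- short2_mid (a point): The other short vial (26 mm across, 58 mm high) in the rack, its centre: leave it.
- brush: Black boot brush 205 x 52 x 41 mm lying on the seat, origin near the middle of its underside: leave it.
- carabiner: Red metal carabiner 80 x 45 x 9 mm lying flat, origin at its middle on the seat: leave it.
- jar: Clear glass jar with closed screw lid, 72 mm across, 105 mm high, origin at the centre of its underside: leave it.
- tick_remover: White plastic tick remover, a little two-pronged lever 78 x 17 x 6 mm lying flat, origin on the seat: leave it.
- tin: Flat metal boot-wax tin 79 mm across, 25 mm high, origin at the centre of its underside: leave it.
Mind the look-alikes: they are no part of the job. Leave any orange or purple look-alike of the part that bears vial_mid alone.

How it is judged (in metres and radians):
On the way:
1. the tall vial stands fully down in the nest, let go, before the jaw has been moved (horizontal distance between vial_mid and nest below 0.006 m and z of vial_mid in the frame of nest between 0.04 and 0.047 m and angle between vial_mid's own z axis and vertical below 0.12 rad and contact force between each of the arm, the fingers and vial_tall below 0.5 N and distance of pad_face from where it was at the start of the episode below 0.006 m), for 0.2 s.
At the end, for the whole second after the job is handed in: The tall vial stands in the nest (within 6 mm of its centre, upright within 0.12 rad, foot within a few mm of the nest floor), untouched by the robot; the pad presses it with 2 to 14 N and is pushed back 1 to 7 mm; the robot's fingers still hold the trigger, squeezed by at least 1.5 mm (horizontal distance between vial_mid and nest below 0.006 m and z of vial_mid in the frame of nest between 0.04 and 0.047 m and angle between vial_mid's own z axis and vertical below 0.12 rad and contact force between each of the arm, the fingers and vial_tall below 0.5 N and contact force between clamp_pad and vial_tall between 2 and 14 N and value of joint clamp_pad between 0.001 and 0.007 m and value of joint clamp_trigger above 0.0015 m and contact force between the fingers and clamp_trigger above 1 N); the arm keeps its last pose, push and grip.
It fails at once if the vial is crushed (more than 20 N from the pad) (contact force between clamp_pad and vial_tall above 20 N).
It fails at once if the robot pushes the moving jaw itself instead of the trigger (contact force between any of the fingers, the arm and clamp_jaw above 3 N).
It fails at once if another thing is moved by more than 30 mm (distance of any of brush, carabiner, jar, tick_remover, tin from where it was at the start of the episode above 0.03 m).
It fails at once if a short vial is moved by more than 20 mm (distance of any of short1_mid, short2_mid from where it was at the start of the episode above 0.02 m).
It also fails if it takes over 54 s, if anything falls off the work surface, if the arm or the gripper's body presses on something with over 40 N, if the wrist force passes 120 N, or if a joint passes its speed limit or range.

ROBOT

A 6-joint arm with a two-finger parallel gripper is mounted at the origin on the work surface. World frame = base frame: x ahead of the robot, y to its left, z up, the work surface at z = 0. Lengths are in m, angles in degrees, forces in N, time in s.
With the tool pointing down it reaches from about 0.275 to 0.85 m from the base axis. Payload 19 kg.
Tool frame: the origin (TCP) lies where the fingers leave the gripper's body, on its centre line; the fingertips stand 73 mm ahead of it and the grasp point (between the pads) lies 54 mm ahead of it; z points along the fingers, y is the line along which they close (so a half turn about z gives the same grasp; the last joint's range is limited). The gripper opens to 85 mm and grips with 20 to 120 N. Pads are 22 mm wide; open, the fingers measure 114 mm over their backs; the gripper's body (76 mm by 85 mm) begins 54 mm behind the grasp point. The pads swing forward as they close: fully open they stand 13 mm farther back than shut.
Start: joints at [59.702, 8.623, 82.357, -0, 89.026, -7.678], TCP at [0.221, 0.531, 0.304] pointing down, gripper open.
Joint ranges: [-160.23, 160.23], [-39.13, 120.54], [6.94, 153.29], [-79.49, 259.48], [9.18, 160.14], [-161.06, 161.06]. Speed limits (degrees/s): [108.29, 108.29, 127.2, 172.46, 172.46, 172.46].

INTERFACE

Orientations are given as [roll, pitch, yaw] about the fixed x, y, z axes, in that order (R = Rz(yaw) Ry(pitch) Rx(roll)).
In Python, from plant import r gives the robot as it stands.
- The arm moves only by the shell command python3 -m jog 'ROWS' [FORCE]. ROWS is JSON, a list that holds one entry, the list of rows, each a list of 5 numbers: the shift along the tool's x, y, z in m, then the turn about the tool's z in rad, then the finger opening in m, from 0 to 0.0854. A call has exactly 5 rows; each row is the pose to reach, as a shift and turn from the pose commanded when the call began, along the tool's axes at that moment; what a row does not reach only later rows make up. A row lasts 1/12 s, in which the tool goes at most 41.7 mm and 7.16 degrees, less where a joint would pass 70% of its speed; a pose out of reach is approached as far as the arm can. A call with a gripper value outside its range is refused whole. The fingers move at their own pace and stop on an object; FORCE is the grip in N (left out, the last holds). Time passes only in rows, so rows that repeat a pose let the fingers close, or fill a call up. It gives the time, the measured TCP pose, the force, the opening and the grip force at its end, in the units of the state.
- r.get_obs(): the state, without advancing time (a new reading comes with each control period).
- r.read_camera(name): name is "scene" or "side" or "wrist"; returns the picture (400x640x3 uint8, blue, green, red); there is no depth.
- r.camera_info(name): a dict with "K" (3x3 intrinsics, pixels), "rvec" (rotation vector, rad) and "tvec" (3), from world to camera coordinates, as OpenCV has them; the wrist camera has in their place "mount" (4x4, takes a point from camera to tool coordinates, whose origin is the TCP and whose axes are the flange's). Camera axes: x right, y down, z forward; pixel columns grow to the right and rows downward; lengths in m; the calibration is good to about 2 mm. A picture is of the moment at which its call begins: read the wrist's pose just before it. camera_info takes no time and is no camera call.
- r.sign_off(): hands the job in; it is judged then, once.
The state is a dict: "time_s": time; "qpos": joint angles; "dq": joint speeds; "tau": joint torques, N m; "tool_pos": TCP position; "tool_rot": TCP orientation; "force": force on the tool from outside, world axes, zero at the start; "torque": the same for the moment, N m; "grip_width": finger opening in m; "finger_force": force on a finger pad.
Only numpy, scipy, OpenCV 4.12 (cv2) and the standard library are available. Lean on these libraries where they do the work, as an engineer would, in place of code of your own. Each camera call takes 0.05 s, during which the arm holds its last target. There are 200 camera calls.

## Working session

There is one attempt and no reset: what is moved stays moved. The work goes in short steps, Python scripts to look and compute and a shell command to move; the robot and the scene stay as the last step left them, time stands still between calls to the robot, and variables do not carry over. Pictures are saved under pics/ and viewed, at most 10 in all, crops included, and the job is handed in when it is done.

```bash
mkdir -p pics; ls; python3 - <<'E'
from plant import r
import cv2
for n in("scene","side","wrist"):
    cv2.imwrite(f"pics/{n}0.png",r.read_camera(n)); print(n,r.camera_info(n))
print(r.get_obs())
E
```

```text
pics
scene {'K': array([[406.154922  ,   0.        , 320.34209206],
       [  0.        , 406.154922  , 194.77920724],
       [  0.        ,   0.        ,   1.        ]]), 'rvec': array([ 0.83771429,  2.72123667, -0.82426802]), 'tvec': array([ 0.46360604, -0.20485665,  1.4360106 ])}
side {'K': array([[497.2783397 ,   0.        , 328.12524702],
       [  0.        , 497.2783397 , 198.91125442],
       [  0.        ,   0.        ,   1.        ]]), 'rvec': array([ 0.24839866, -2.70107529,  1.44146692]), 'tvec': array([0.57541267, 0.15185752, 1.41900226])}
wrist {'K': array([[359.64977317,   0.        , 323.69047016],
       [  0.        , 359.64977317, 202.98634087],
       [  0.        ,   0.        ,   1.        ]]), 'mount': array([[ 1.03817935e-03, -9.46128446e-01, -3.23789879e-01,
         8.47473782e-02],
       [ 9.99998838e-01,  1.34371378e-03, -7.20058616e-04,
         1.07483705e-03],
       [ 1.11634886e-03, -3.23788755e-01,  9.46128742e-01,
        -7.11683187e-02],
       [ 0.00000000e+00,  0.00000000e+00,  0.00000000e+00,
         1.00000000e+00]])}
{'time_s': 0.15, 'qpos': array([ 5.96997565e+01,  8.64317720e+00,  8.23818140e+01,  6.86672266e-04,
        8.90273632e+01, -7.67638666e+00]), 'dq': array([ 0.01970288, -0.06490758, -0.13919098, -0.08139664, -0.02094118,
       -0.00996207]), 'tau': array([ 2.88815652e-03, -7.13378191e+01, -5.71042907e+01, -7.53250833e-05,
        7.15251503e-03,  4.80264532e-05]), 'tool_pos': array([0.22113411, 0.5306484 , 0.30344996]), 'tool_rot': array([-1.79948207e+02, -7.67378992e-03,  1.57376128e+02]), 'force': array([ 0.45777069, -0.26070145, -0.61714125]), 'torque': array([ 0.02303696, -0.01091478,  0.02130341]), 'finger_force': 0.0, 'grip_width': 0.08533638661295158}
```

View pics/scene0.png

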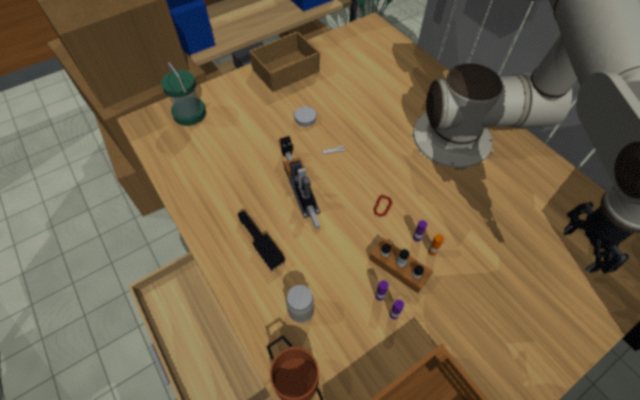

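View pics/side0.png

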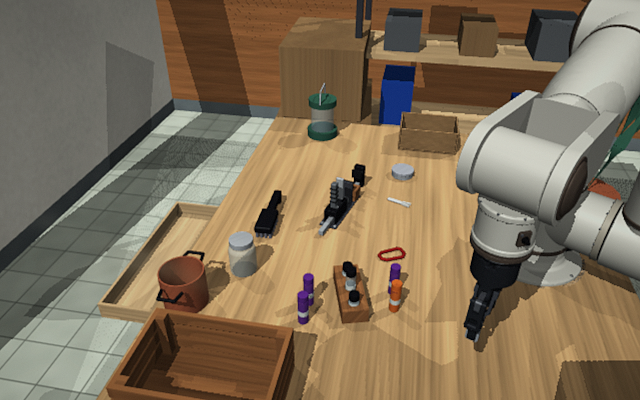

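The rack is at scene (400,262) and side (350,292). The clamp is at scene (300,185) and side (343,200), with its tail towards the robot's side of the bench. Candidates for the tall vial are the three black-capped rack vials at scene (386,249), (403,258) and (418,271). The purple and orange look-alikes at scene (420,231), (437,244), (382,290) and (397,309) are excluded. Next I'll take a close crop.

```bash
python3 - <<'E'
import cv2,numpy as np
s=cv2.imread("pics/scene0.png");d=cv2.imread("pics/side0.png")
f=lambda im,x,y,w,h:cv2.resize(im[y:y+h,x:x+w],(400,300),interpolation=cv2.INTER_CUBIC)
m=np.vstack([np.hstack([f(s,360,225,80,60+0),f(s,260,130,80+20,75)]),np.hstack([f(d,310,250,100,75),f(d,300,160,100,75)])])
cv2.imwrite("pics/crop1.png",m)
E
```

```text
(no output)
```

View pics/crop1.png

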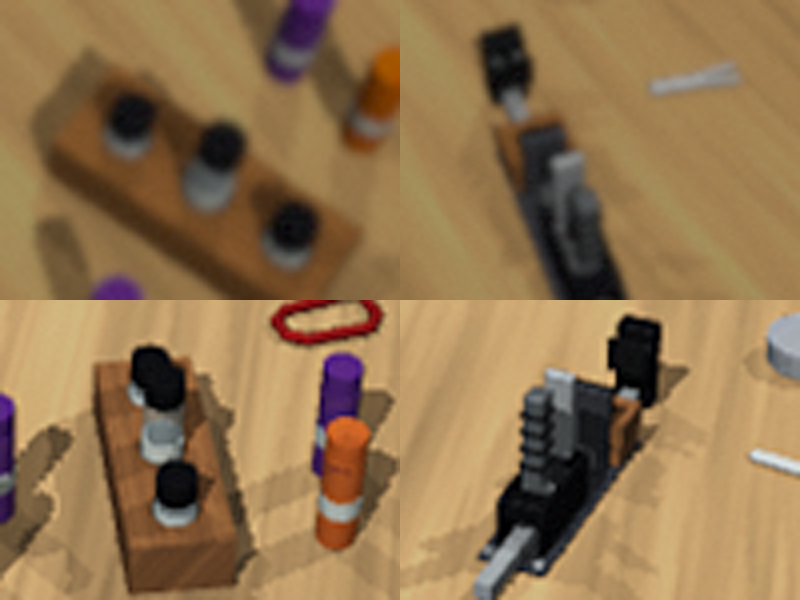

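The crop shows that the middle rack vial is the tall one, with its cap at scene (404,254) and side (351,270). Both its neighbours are short. Next I'll triangulate it.

```bash
cat > h.py <<'E'
from plant import r
import cv2,numpy as np
from scipy.spatial.transform import Rotation as R
def cam(n,o=None):
    c=r.camera_info(n);K=c["K"]
    if n=="wrist":
        T=np.eye(4);T[:3,:3]=R.from_euler("xyz",o["tool_rot"],degrees=True).as_matrix();T[:3,3]=o["tool_pos"]
        T=T@c["mount"];return K,T[:3,:3],T[:3,3]
    M=cv2.Rodrigues(c["rvec"])[0];return K,M.T,-M.T@c["tvec"]
def ray(C,p):
    d=C[1]@np.linalg.inv(C[0])@np.array([p[0],p[1],1.]);return C[2],d/np.linalg.norm(d)
def plane(C,p,z):
    o,d=ray(C,p);return o+d*(z-o[2])/d[2]
def tri(rays):
    A=sum(np.eye(3)-np.outer(d,d) for o,d in rays);b=sum((np.eye(3)-np.outer(d,d))@o for o,d in rays)
    x=np.linalg.solve(A,b);return x,[round(float(np.linalg.norm(np.cross(x-o,d))),4) for o,d in rays]
def proj(C,X):
    v=C[0]@(C[1].T@(np.asarray(X)-C[2]));return v[:2]/v[2]
E
python3 - <<'E'
from h import *
np.set_printoptions(precision=4,suppress=True)
S=cam("scene");D=cam("side")
P=dict(vialtop=((404.6,252.5),(351.3,269.5),.098),trig=((302.5,170),(340.5,178),.126),grip=((306.7,180),(334.5,183.3),.132),jaw=((285.5,138),(360,165.5),.08),
 s1=((386,246.5),(347.5,264.5),.068),s2=((418.5,269),(354.3,293),.068))
for k,(a,b,z) in P.items(): print(k,*tri([ray(S,a),ray(D,b)]),plane(S,a,z),plane(D,b,z))
print(plane(S,(315,225),.02))
E
```

```text
vialtop [0.4791 0.2748 0.0954] [0.001, 0.001] [0.4794 0.2749 0.098 ] [0.4795 0.2788 0.098 ]
trig [ 0.5646 -0.0894  0.1254] [0.0004, 0.0004] [ 0.5652 -0.0887  0.126 ] [ 0.5642 -0.089   0.126 ]
grip [ 0.5762 -0.0492  0.13  ] [0.0002, 0.0002] [ 0.5771 -0.0478  0.132 ] [ 0.5756 -0.0463  0.132 ]
jaw [ 0.5227 -0.2596  0.0785] [0.0013, 0.0013] [ 0.5221 -0.2596  0.08  ] [ 0.5232 -0.255   0.08  ]
s1 [0.4949 0.2235 0.0642] [0.0008, 0.0008] [0.4959 0.2242 0.068 ] [0.4949 0.2287 0.068 ]
s2 [0.4651 0.3238 0.0656] [0.0004, 0.0004] [0.4666 0.3245 0.068 ] [0.4646 0.3258 0.068 ]
[0.605  0.0353 0.02  ]
```

```bash
python3 -m jog '[[[-0.034,-0.014,0.004,0.09,0.0854],[-0.067,-0.027,0.009,0.18,0.0854],[-0.101,-0.041,0.013,0.27,0.0854],[-0.134,-0.054,0.018,0.36,0.0854],[-0.168,-0.068,0.022,0.44,0.0854]]]' && python3 -m jog '[[[-0.037,0.002,0.004,0.09,0.0854],[-0.073,0.004,0.009,0.18,0.0854],[-0.110,0.006,0.013,0.27,0.0854],[-0.146,0.008,0.018,0.36,0.0854],[-0.182,0.010,0.022,0.447,0.0854]]]'
python3 - <<'E'
from h import *
import pickle
r.read_camera("scene");r.read_camera("scene")
o=r.get_obs();im=r.read_camera("wrist");cv2.imwrite("pics/w1.png",im);pickle.dump(o,open("w1.pkl","wb"));print(o["tool_pos"],o["tool_rot"],o["time_s"])
C=cam("wrist",o)
for X in [(.479,.275,.098),(.495,.225,.068),(.466,.325,.068)]:print(proj(C,X))
E
```

```text
time_s: 0.57
tool_pos: [0.3508, 0.4021, 0.2814]
tool_rot: [-180.0, -0.0, 131.9]
force: [0.4, -0.0, 1.1]
grip_width: 0.0851
finger_force: 0.0
time_s: 0.98
tool_pos: [0.4806, 0.2736, 0.2595]
tool_rot: [-180.0, 0.0, 106.3]
force: [0.1, 0.0, -1.8]
grip_width: 0.0856
finger_force: 0.0
[0.48229364 0.27177945 0.25865887] [-1.79922842e+02  7.10916587e-02  1.06099132e+02] 1.0833
[321.26261525 204.84073742]
[323.51486069 253.79322111]
[323.45671634 122.77685837]
```

View pics/w1.png

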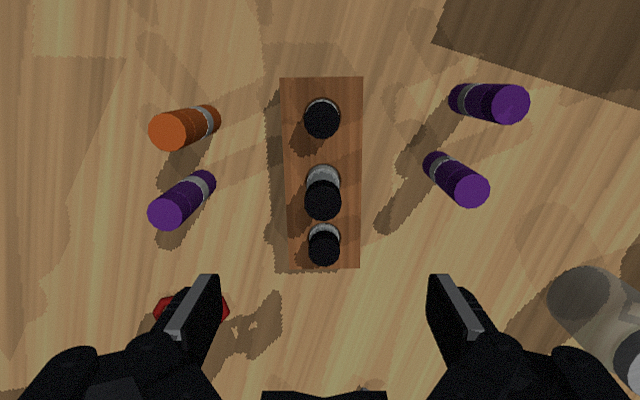

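The wrist view shows the tall vial in the middle hole, with its cap top centred near (323,201). The short vials are at (321,119) and (324,247). The rack lines up with the image axis, and the orange and purple vials stand well to the side.

```bash
python3 - <<'E'
from h import *
import pickle
o=pickle.load(open("w1.pkl","rb"));C=cam("wrist",o);im=cv2.imread("pics/w1.png")
m=(im.max(2)<45).astype(np.uint8);m[:, :300]=0;m[:,350:]=0;m[270:]=0
n,l,s,c=cv2.connectedComponentsWithStats(m)
for i in range(1,n):
    if s[i,4]>200: print(s[i],c[i])
for p,z in [((323,201),.098),((323,202.5),.098)]:
    X=plane(C,p,z);d=X-o["tool_pos"];T=R.from_euler("xyz",o["tool_rot"],degrees=True).as_matrix();print(X,T.T@d)
S=cam("scene");D=cam("side")
print(tri([ray(C,(323,201.5)),ray(S,(404.6,252.5)),ray(D,(351.3,269.5))]))
E
```

```text
[ 303  102   37   37 1055] [321.39052133 119.93270142]
[ 304  180   37   41 1227] [322.13284434 200.14914425]
[307 230  33  37 944] [323.33050847 248.01588983]
[0.47937035 0.27799015 0.098     ] [ 0.0069771  -0.00087008  0.16065165]
[0.47966988 0.27695391 0.098     ] [ 0.00589845 -0.00086964  0.16065299]
(array([0.47940265, 0.27590845, 0.09609879]), [0.0011, 0.0016, 0.0006])
```

```bash
python3 -m jog '[[[0.0065,-0.001,0.025,0,0.0854],[0.0065,-0.001,0.055,0,0.0854],[0.0065,-0.001,0.085,0,0.0854],[0.0065,-0.001,0.110,0,0.0854],[0.0065,-0.001,0.126,0,0.07]]]' 30 && python3 -m jog '[[[0,0,0,0,0.015],[0,0,0,0,0.015],[0,0,0,0,0.015],[0,0,0,0,0.015],[0,0,0,0,0.015]]]' 30  && python3 -m jog '[[[0,0,0,0,0.015],[0,0,0,0,0.015],[0,0,0,0,0.015],[0,0,0,0,0.015],[0,0,-0.01,0,0.015]]]' 30
```

```text
time_s: 1.55
tool_pos: [0.4753, 0.2815, 0.1313]
tool_rot: [-179.8, 0.0, 106.7]
force: [-0.3, 0.1, -1.0]
grip_width: 0.0755
finger_force: 0.0
time_s: 1.97
tool_pos: [0.4773, 0.2815, 0.1355]
tool_rot: [179.9, -0.0, 106.6]
force: [-0.2, 0.5, 8.2]
grip_width: 0.0253
finger_force: 29.5
time_s: 2.38
tool_pos: [0.4766, 0.281, 0.1437]
tool_rot: [-180.0, 0.0, 106.6]
force: [1.3, 0.6, -2.6]
grip_width: 0.0252
finger_force: 29.6
```

```bash
python3 -m jog '[[[0,0,-0.03,0,0.015],[0,0,-0.06,0,0.015],[0,0,-0.09,0,0.015],[0,0,-0.12,0,0.015],[0,0,-0.14,0,0.015]]]' 30  && python3 -m jog '[[[0,0,0,0,0.015],[0,0,0,0,0.015],[0,0,0,0,0.015],[0,0,0,0,0.015],[0,0,0,0,0.015]]]' 30
python3 - <<'E'
from h import *
import pickle
o=r.get_obs();a=r.read_camera("wrist");cv2.imwrite("pics/w2.png",a);pickle.dump(o,open("w2.pkl","wb"))
b=r.read_camera("side");c=r.read_camera("scene");cv2.imwrite("pics/s2.png",b);cv2.imwrite("pics/c2.png",c)
X=o["tool_pos"]-[0,0,.06]
f=lambda im,p,w,h,W,H:cv2.resize(cv2.getRectSubPix(im,(w,h),tuple(map(float,p))),(W,H),interpolation=cv2.INTER_CUBIC)
m=np.hstack([f(a,(320,260),240,360,400,600),np.vstack([f(b,proj(cam("side"),X),100,75,400,300),f(c,proj(cam("scene"),X),100,75,400,300)])])
cv2.imwrite("pics/m2.png",m);print(o["tool_pos"],o["tool_rot"],proj(cam("side"),X),proj(cam("scene"),X))
E
```

```text
time_s: 2.8
tool_pos: [0.4769, 0.2812, 0.2883]
tool_rot: [179.8, -0.0, 106.6]
force: [1.0, 0.4, -0.3]
grip_width: 0.0254
finger_force: 30.0
time_s: 3.22
tool_pos: [0.4766, 0.281, 0.283]
tool_rot: [-179.9, 0.0, 106.6]
force: [0.3, -0.0, -0.9]
grip_width: 0.0251
finger_force: 30.0
[0.47662915 0.28101516 0.28303004] [-1.79908755e+02  1.22870055e-02  1.06556213e+02] [354.64321888 229.01207697] [416.49169134 230.92140777]
```

View pics/m2.png

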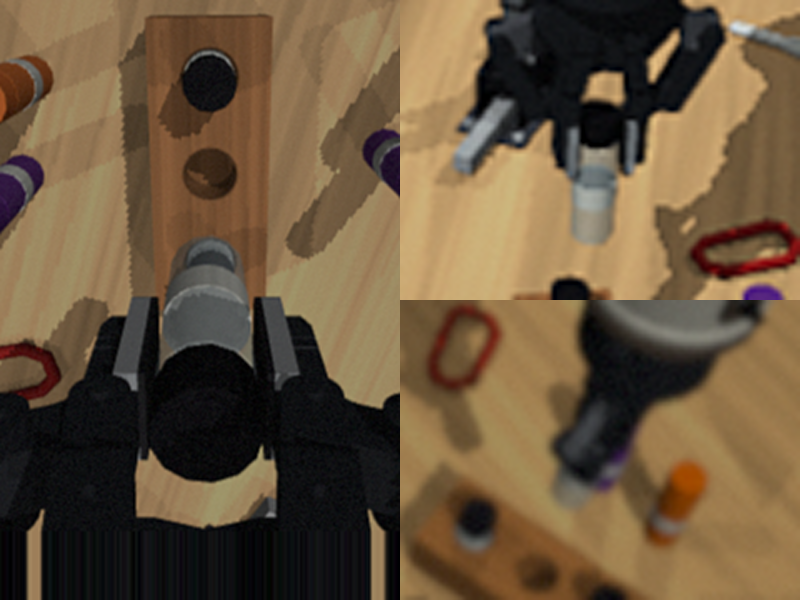

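The vial is held upright with the cap between the pads, and its cap top is near wrist pixel (325,333). Next I'll compute its offset in the tool frame.

```bash
python3 - <<'E'
from h import *
import pickle
np.set_printoptions(precision=4,suppress=True)
o=pickle.load(open("w2.pkl","rb"));C=cam("wrist",o);T=R.from_euler("xyz",o["tool_rot"],degrees=True).as_matrix()
for p in [(325,333),(325,368),(290,333),(360,333)]:
  for z in(.249,):X=plane(C,p,z);print(X,T.T@(X-o["tool_pos"]))
# side: foot centre
D=cam("side");u0=np.array([354.6,229.0])
foot=u0-np.array([50,37.5])+np.array([192,232])/4
print("foot px",foot,plane(D,foot,.161), plane(D,foot,.158))
top=u0-np.array([50,37.5])+np.array([202,112])/4
print(plane(D,top,.249))
E
```

```text
[0.4766 0.2815 0.249 ] [0.0005 0.0002 0.034 ]
[0.4811 0.2666 0.249 ] [-0.015   0.0002  0.034 ]
[0.4648 0.2779 0.249 ] [ 0.0004 -0.0122  0.034 ]
[0.4884 0.2851 0.249 ] [0.0005 0.0125 0.034 ]
foot px [352.6 249.5] [0.4789 0.2792 0.161 ] [0.4793 0.2756 0.158 ]
[0.4769 0.2799 0.249 ]
```

```bash
python3 -m jog '[[[-0.030,-0.006,0,0,0.015],[-0.064,-0.013,0,0,0.015],[-0.1,-0.02,0,0,0.015],[-0.136,-0.027,0,0,0.015],[-0.172,-0.034,0,0,0.015]]]' 30  && python3 -m jog '[[[-0.034,-0.007,0,0,0.015],[-0.068,-0.014,0,0,0.015],[-0.103,-0.02,0,0,0.015],[-0.137,-0.027,0,0,0.015],[-0.172,-0.034,0,0,0.015]]]' 30 && python3 -m jog '[[[-0.036,-0.007,0,0.11,0.015],[-0.072,-0.014,0,0.22,0.015],[-0.108,-0.021,0,0.33,0.015],[-0.144,-0.028,0,0.44,0.015],[-0.172,-0.034,0,0.538,0.015]]]' 30 && python3 -m jog '[[[0,0,0,0,0.015],[0,0,0,0,0.015],[0,0,0,0,0.015],[0,0,0,0,0.015],[0,0,0,0,0.015]]]' 30
python3 - <<'E'
from h import *
import pickle
o=r.get_obs();a=r.read_camera("wrist");cv2.imwrite("pics/w3.png",a);pickle.dump(o,open("w3.pkl","wb"))
C=cam("wrist",o);print(o["tool_pos"],o["tool_rot"],proj(C,(.543,-.1755,.034)),proj(C,(.565,-.089,.126)))
E
```

```text
time_s: 3.78
tool_pos: [0.493, 0.1051, 0.2838]
tool_rot: [-180.0, 0.0, 106.6]
force: [1.2, 0.3, -0.3]
grip_width: 0.0256
finger_force: 30.0
time_s: 4.2
tool_pos: [0.5095, -0.0697, 0.2838]
tool_rot: [-180.0, -0.0, 106.6]
force: [1.3, 0.2, -0.1]
grip_width: 0.0251
finger_force: 30.0
time_s: 4.62
tool_pos: [0.5259, -0.2452, 0.2835]
tool_rot: [-180.0, 0.0, 75.4]
force: [0.3, 0.5, -0.7]
grip_width: 0.0251
finger_force: 30.0
time_s: 5.03
tool_pos: [0.5262, -0.2416, 0.2841]
tool_rot: [180.0, 0.0, 75.8]
force: [0.6, -0.8, -0.9]
grip_width: 0.0254
finger_force: 30.0
[ 0.52623315 -0.24157992  0.28413524] [1.79987338e+02 5.42064231e-03 7.58389877e+01] [325.06188569  99.77995938] [326.37781741 -63.64755244]
```

View pics/w3.png

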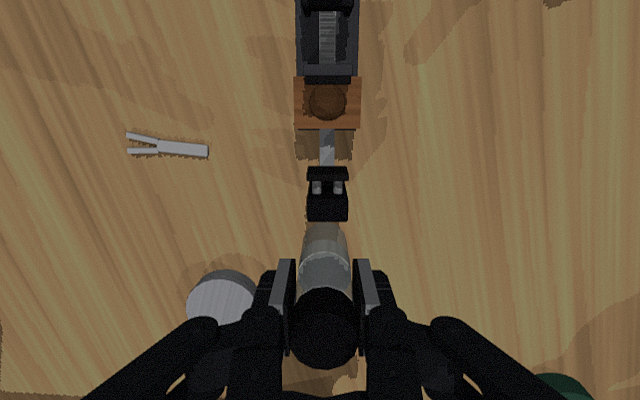

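The nest hole is near (326,101) with the block around it. The fixed jaw is at (327,78), the moving jaw at (328,192), and the clamp axis is vertical in the image, so the yaw is right. Next I'll refine the hole centre by mask.

```bash
python3 - <<'E'
from h import *
import pickle
np.set_printoptions(precision=4,suppress=True)
o=pickle.load(open("w3.pkl","rb"));C=cam("wrist",o);im=cv2.imread("pics/w3.png");T=R.from_euler("xyz",o["tool_rot"],degrees=True).as_matrix()
g=cv2.GaussianBlur(im,(3,3),0)[:,:,2].astype(int)
print(g[101,290:366:2]);print(g[74:134:2,326])
m=((g<100)&(g>30)).astype(np.uint8);m[:80]=0;m[125:]=0;m[:,:298]=0;m[:,355:]=0
n,l,s,c=cv2.connectedComponentsWithStats(m);print(s[1:],c[1:])
for p in[(326,101),(326,128)]:
  X=plane(C,p,.044);print(X,T.T@(X-o["tool_pos"]))
# expected rim ellipse extents for a centre guess
for rr in(.015,):
  X0=plane(C,(326,101),.044);q=np.array([proj(C,X0+rr*np.array([np.cos(t),np.sin(t),0])) for t in np.linspace(0,6.28,60)]);print(q.min(0),q.max(0))
E
```

```text
[133 130 108 102 102 101 104  79  65  55  53  54  51  54  62  63  63  64
  64  63  62  63  63  62  57  55  56  46  62 100 100  99  99  97  98 105
 131 126]
[ 41  18  17  19  16  34  63  60  63  61  60  62  65  63  65  69  66  66
  64  58  52  44  43  61 103 106 110  95  74  75]
[[ 298   80   57   44 1785]
 [ 351  100    4    3    7]] [[325.2101 100.3373]
 [352.7143 100.8571]]
[ 0.5436 -0.1761  0.044 ] [0.0677 0.0008 0.2401]
[ 0.5382 -0.1977  0.044 ] [0.0455 0.0009 0.2401]
[308.0122  82.0456] [343.9882 119.369 ]
```

```bash
python3 -m jog '[[[0.035,0.0005,0,0,0.015],[0.0687,0.0006,0,0,0.015],[0.0687,0.0006,0.035,0,0.015],[0.0687,0.0006,0.070,0,0.015],[0.0687,0.0006,0.104,0,0.015]]]' 30 && python3 -m jog '[[[0,0,0,0,0.015],[0,0,0,0,0.015],[0,0,0,0,0.015],[0,0,0,0,0.015],[0,0,0,0,0.015]]]' 30
python3 - <<'E'
from h import *
o=r.get_obs();b=r.read_camera("side");c=r.read_camera("scene");w=r.read_camera("wrist")
X=o["tool_pos"]-[0,0,.11];print(o["tool_pos"],o["tool_rot"])
f=lambda im,p,w,h,W,H:cv2.resize(cv2.getRectSubPix(im,(w,h),tuple(map(float,p))),(W,H),interpolation=cv2.INTER_CUBIC)
cv2.imwrite("pics/m4.png",np.hstack([f(w,(320,220),240,360,400,600),np.vstack([f(b,proj(cam("side"),X),80,60,400,300),f(c,proj(cam("scene"),X),80,60,400,300)])]));print(proj(cam("side"),X),proj(cam("scene"),X))
E
```

```text
time_s: 5.5
tool_pos: [0.5438, -0.1747, 0.1792]
tool_rot: [179.9, 0.0, 75.9]
force: [0.2, -0.5, -0.8]
grip_width: 0.0249
finger_force: 30.0
time_s: 5.92
tool_pos: [0.5443, -0.1764, 0.182]
tool_rot: [179.8, 0.0, 75.7]
force: [-0.6, 0.3, -0.7]
grip_width: 0.0251
finger_force: 30.0
[ 0.54428361 -0.17644591  0.18202626] [1.79832323e+02 4.00169242e-02 7.57350575e+01]
[350.36027418 179.02008347] [293.46950539 159.07605802]
```

View pics/m4.png

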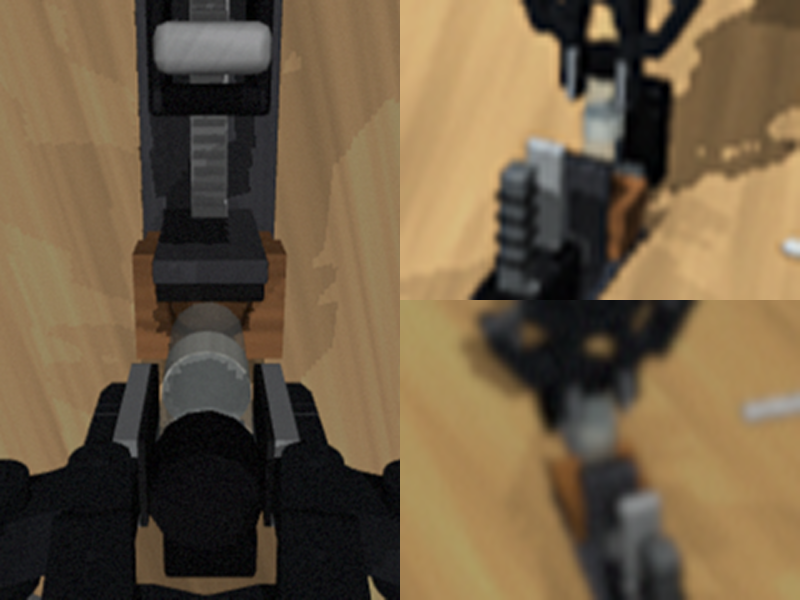

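The vial foot (wrist crop) sits centred laterally over the block, and the side view shows the vial above the nest. I'll use the trigger top at wrist (326.6,67.6) to check the nest position.

```bash
python3 - <<'E'
from h import *
o=r.get_obs();C=cam("wrist",o);T=R.from_euler("xyz",o["tool_rot"],degrees=True).as_matrix()
for y in (52,67.6):
  X=plane(C,(326.6,y),.126);print(X,T.T@(X-o["tool_pos"]))
E
python3 -m jog '[[[0,0,0.004,0,0.015],[0,0,0.008,0,0.015],[0,0,0.012,0,0.015],[0,0,0.016,0,0.015],[0,0,0.016,0,0.015]]]' 30
```

```text
[ 0.56672355 -0.08604437  0.126     ] [ 0.09313246 -0.00019024  0.05484457]
[ 0.56557439 -0.09063177  0.126     ] [ 0.08840335 -0.00017288  0.0548464 ]
time_s: 6.48
tool_pos: [0.5447, -0.1761, 0.1659]
tool_rot: [179.8, -0.0, 75.7]
force: [-1.3, 5.5, 26.4]
grip_width: 0.0253
finger_force: 35.2
```

```bash
python3 -m jog '[[[0,0,-0.005,0,0.015],[0.002,0,-0.005,0,0.015],[0.002,0,-0.005,0,0.015],[0.002,0,-0.001,0,0.015],[0.002,0,0.001,0,0.015]]]' 30; python3 -m jog '[[[0,0,0.001,0,0.015],[0,0,0.002,0,0.015],[0,0,0.002,0,0.015],[0,0,0.002,0,0.015],[0,0,0.002,0,0.015]]]' 30
```

```text
time_s: 6.9
tool_pos: [0.545, -0.1741, 0.1645]
tool_rot: [179.8, -0.0, 75.7]
force: [-2.8, 8.9, 42.4]
grip_width: 0.0253
finger_force: 38.1
time_s: 7.32
tool_pos: [0.5447, -0.1738, 0.1605]
tool_rot: [179.9, -0.1, 75.7]
force: [4.7, 3.2, 0.9]
grip_width: 0.0252
finger_force: 32.2
```

```bash
python3 -m jog '[[[0,0,0.001,0,0.015],[0,0,0.002,0,0.015],[0,0,0.003,0,0.015],[0,0,0.003,0,0.015],[0,0,0.003,0,0.015]]]' 30; python3 - <<'E'
from h import *
o=r.get_obs();b=r.read_camera("side");c=r.read_camera("scene");w=r.read_camera("wrist")
X=o["tool_pos"]-[0,0,.10];print(o["tool_pos"],o["tool_rot"])
f=lambda im,p,w,h,W,H:cv2.resize(cv2.getRectSubPix(im,(w,h),tuple(map(float,p))),(W,H),interpolation=cv2.INTER_CUBIC)
cv2.imwrite("pics/m5.png",np.hstack([f(w,(320,220),240,360,400,600),np.vstack([f(b,proj(cam("side"),X),80,60,400,300),f(c,proj(cam("scene"),X),80,60,400,300)])]));print(proj(cam("side"),X),proj(cam("scene"),X))
E
```

```text
time_s: 7.73
tool_pos: [0.5446, -0.1738, 0.1574]
tool_rot: [179.9, -0.1, 75.7]
force: [6.1, 4.2, 1.0]
grip_width: 0.0249
finger_force: 32.1
[ 0.54463668 -0.17384097  0.15742969] [ 1.79947261e+02 -5.03822821e-02  7.57382557e+01]
[349.96224804 183.28068119] [294.03577892 162.536959  ]
```

View pics/m5.png

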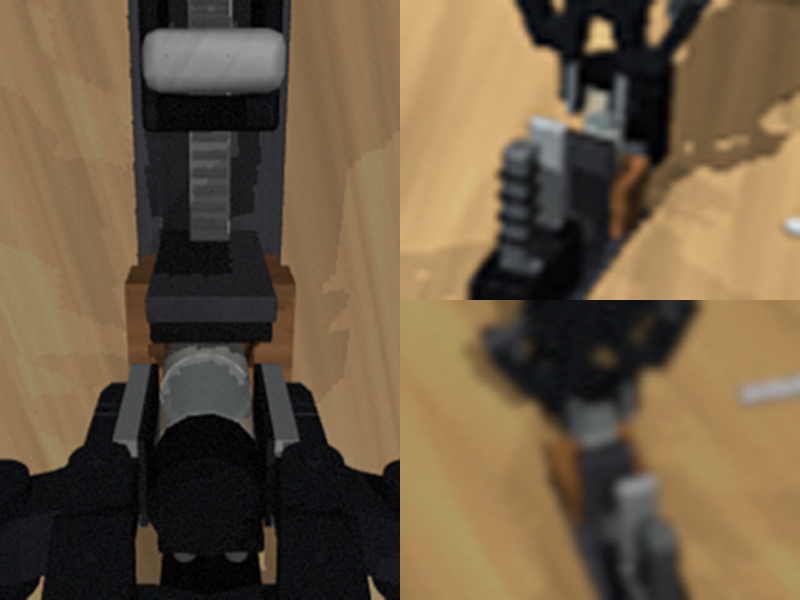

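The vial foot has dropped into the nest (wrist crop (205,375)), and the wall pushes gently towards +x and +y. I'll relieve that and seat the vial.

```bash
python3 -m jog '[[[0.001,0.0008,0.0,0,0.015],[0.001,0.0008,0.001,0,0.015],[0.001,0.0008,0.002,0,0.015],[0.001,0.0008,0.003,0,0.015],[0.001,0.0008,0.003,0,0.015]]]' 30
```

```text
time_s: 8.3
tool_pos: [0.5453, -0.1736, 0.1563]
tool_rot: [179.9, 0.0, 75.7]
force: [-6.5, 4.2, 23.2]
grip_width: 0.0249
finger_force: 34.9
```

```bash
python3 -m jog '[[[0.001,-0.0004,-0.001,0,0.015],[0.001,-0.0004,-0.001,0,0.015],[0.001,-0.0004,-0.001,0,0.03],[0.001,-0.0004,-0.001,0,0.05],[0.001,-0.0004,-0.001,0,0.07]]]' 30;python3 -m jog '[[[0,0,0,0,0.07],[0,0,0,0,0.07],[0,0,-0.02,0,0.07],[0,0,-0.05,0,0.07],[0,0,-0.09,0,0.07]]]';python3 -m jog '[[[0.02,0,-0.01,0,0.07],[0.05,0,-0.01,0,0.07],[0.07,0,-0.01,0,0.07],[0.07,0,-0.01,0,0.07],[0.07,0,-0.01,0,0.07]]]'
python3 - <<'E'
from h import *
import pickle
o=r.get_obs();w=r.read_camera("wrist");cv2.imwrite("pics/w6.png",w);pickle.dump(o,open("w6.pkl","wb"))
b=r.read_camera("side");X=[.544,-.175,.08]
C=cam("wrist",o);print(o["tool_pos"],proj(C,(.544,-.1755,.122)),proj(C,(.565,-.089,.126)))
f=lambda im,p,w,h,W,H:cv2.resize(cv2.getRectSubPix(im,(w,h),tuple(map(float,p))),(W,H),interpolation=cv2.INTER_CUBIC)
cv2.imwrite("pics/m6.png",np.hstack([f(w,(320,230),270,340,400,500),f(b,proj(cam("side"),X),64,80,400,500)]))
E
```

```text
time_s: 8.72
tool_pos: [0.5448, -0.1723, 0.1554]
tool_rot: [-180.0, 0.0, 75.7]
force: [0.6, -0.1, -0.4]
grip_width: 0.0532
finger_force: 0.0
time_s: 9.13
tool_pos: [0.5442, -0.172, 0.2447]
tool_rot: [-179.7, -0.0, 75.7]
force: [0.7, 0.7, 0.7]
grip_width: 0.0701
finger_force: 0.0
time_s: 9.55
tool_pos: [0.5624, -0.1037, 0.2558]
tool_rot: [-180.0, 0.0, 75.8]
force: [0.5, -0.3, -0.0]
grip_width: 0.0699
finger_force: 0.0
[ 0.5623856  -0.10373547  0.2558377 ] [324.76346587 325.41364477] [323.71098467 204.14978933]
```

View pics/m6.png

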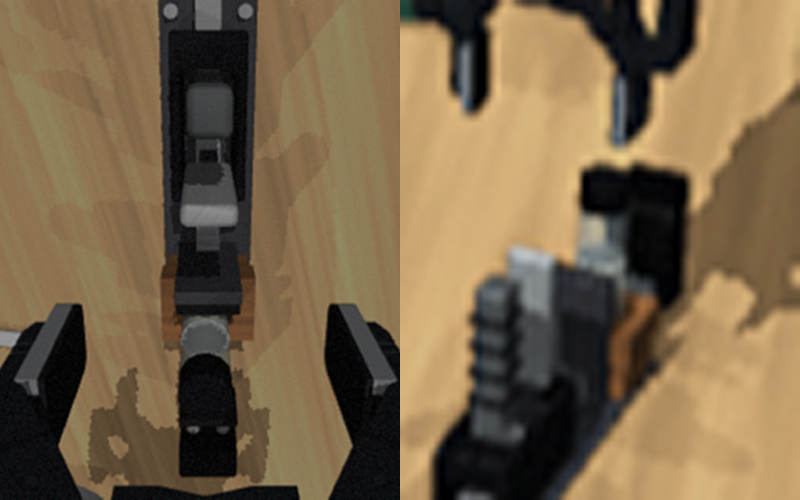

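The vial stands upright in the nest, free of the gripper, and the trigger top is at wrist crop (209,215). Next I'll check the seat height and compute the trigger target.

```bash
python3 - <<'E'
from h import *
import pickle
o=pickle.load(open("w6.pkl","rb"));C=cam("wrist",o);T=R.from_euler("xyz",o["tool_rot"],degrees=True).as_matrix()
p=(185+209*.675,60+215*.675);X=plane(C,p,.126);print(p,X,T.T@(X-o["tool_pos"]))
g=(185+209*.675,60+110*.675);G=plane(C,g,.132);print("grip",G)
D=cam("side");c0=proj(D,[.544,-.175,.08])
for z in(.122,.128,.132): print(z,(proj(D,[.544,-.175,z])-c0)*6.25+[200,250])
p=(185+209*.675,60+383*.675);print(p,plane(C,p,.122))
E
```

```text
(326.07500000000005, 205.125) [ 0.56620864 -0.08993394  0.126     ] [0.0143462  0.00034525 0.12983448]
grip [ 0.57644553 -0.04868326  0.132     ]
0.122 [203.28384002 178.91450827]
0.128 [203.76098113 168.58580473]
0.132 [204.08020991 161.6754393 ]
(326.07500000000005, 318.52500000000003) [ 0.54621898 -0.17029457  0.122     ]
```

```bash
python3 -m jog '[[[0.013,0.0003,0,0,0.07],[0.013,0.0003,0.03,0,0.07],[0.013,0.0003,0.06,0,0.07],[0.013,0.0003,0.092,0,0.06],[0.013,0.0003,0.092,0,0.05]]]' 60;python3 -m jog '[[[0,0,0,0,0.035],[0,0,0,0,0.015],[0,0,0,0,0.015],[0,0,0,0,0.015],[0,0,0,0,0.015]]]' 60; python3 -m jog '[[[0,0,0,0,0.015],[0,0,0,0,0.015],[0,0,0,0,0.015],[0,0,0,0,0.015],[0,0,0,0,0.015]]]' 60
```

```text
time_s: 10.07
tool_pos: [0.5637, -0.0915, 0.1582]
tool_rot: [-179.5, -0.0, 75.7]
force: [-1.1, 0.3, -1.1]
grip_width: 0.0507
finger_force: 0.0
time_s: 10.48
tool_pos: [0.5666, -0.0923, 0.1661]
tool_rot: [179.8, 0.0, 75.7]
force: [0.6, -1.6, 8.4]
grip_width: 0.0229
finger_force: 60.6
time_s: 10.9
tool_pos: [0.5665, -0.0923, 0.1661]
tool_rot: [179.8, 0.0, 75.7]
force: [1.5, -1.0, 9.1]
grip_width: 0.0232
finger_force: 60.5
```

```bash
python3 -m jog '[[[0.004,0,0,0,0.015],[0.008,0,0,0,0.015],[0.012,0,0,0,0.015],[0.016,0,0,0,0.015],[0.0195,0,0,0,0.015]]]' 60;python3 -m jog '[[[0,0,0,0,0.015],[0,0,0,0,0.015],[-0.007,0,0,0,0.015],[-0.014,0,0,0,0.015],[-0.0195,0,0,0,0.015]]]' 60; python3 - <<'E'
from h import *
c=r.read_camera("side");w=r.read_camera("wrist");s=r.read_camera("scene");o=r.get_obs();print(o["tool_pos"],o["force"])
cv2.imwrite("pics/w7.png",w);cv2.imwrite("pics/s7.png",c);cv2.imwrite("pics/c7.png",s)
f=lambda im,p,w,h,W,H:cv2.resize(cv2.getRectSubPix(im,(w,h),tuple(map(float,p))),(W,H),interpolation=cv2.INTER_CUBIC)
X=[.54,-.19,.08]
cv2.imwrite("pics/m7.png",np.vstack([np.hstack([f(s,proj(cam("scene"),X),60,60,400,300),f(c,proj(cam("side"),X),60,60,400,300)]),f(w,(320,320),320,160,800,300)]))
E
```

```text
time_s: 11.32
tool_pos: [0.5713, -0.0737, 0.1661]
tool_rot: [179.8, 0.1, 75.7]
force: [-0.5, -5.6, 9.1]
grip_width: 0.0229
finger_force: 60.6
time_s: 11.73
tool_pos: [0.5665, -0.0927, 0.1661]
tool_rot: [179.8, 0.0, 75.7]
force: [4.9, 14.9, 3.0]
grip_width: 0.0232
finger_force: 59.9
[ 0.56653323 -0.0923683   0.16607025] [ 1.04190239 -0.2574527   7.26987722]
```

View pics/m7.png

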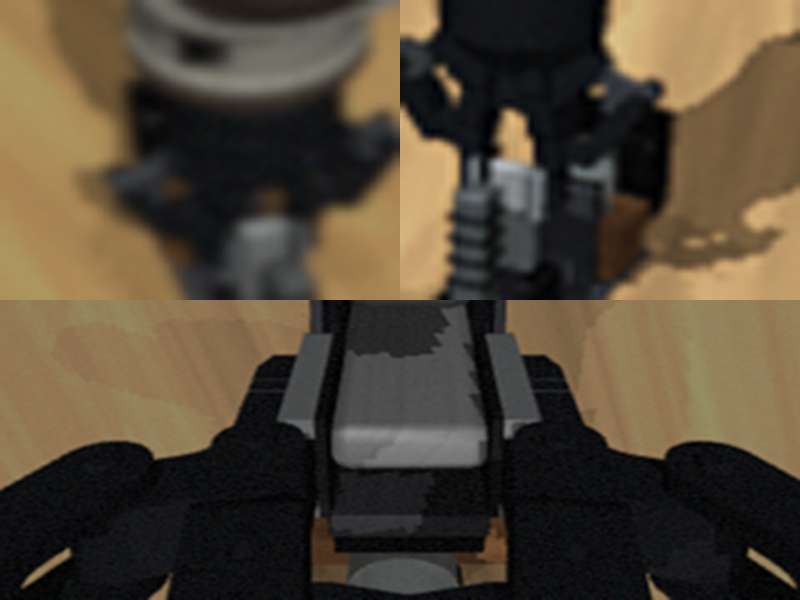

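The wrist crop shows the trigger held squarely between the pads. From here I'll judge the jaw by static wrist force and travel.

```bash
python3 -m jog '[[[0.007,0,0,0,0.015],[0.014,0,0,0,0.015],[0.0195,0,0,0,0.015],[0.0195,0,0,0,0.015],[0.0195,0,0,0,0.015]]]' 60; python3 -m jog '[[[0,0,0,0,0.015],[0,0,0,0,0.015],[0,0,0,0,0.015],[0,0,0,0,0.015],[0,0,0,0,0.015]]]' 60
```

```text
time_s: 12.3
tool_pos: [0.5713, -0.0736, 0.1661]
tool_rot: [179.8, 0.1, 75.7]
force: [-2.0, -5.8, 8.6]
grip_width: 0.0229
finger_force: 60.6
time_s: 12.72
tool_pos: [0.5713, -0.0738, 0.1661]
tool_rot: [179.8, 0.1, 75.7]
force: [-1.0, -5.1, 8.8]
grip_width: 0.0227
finger_force: 60.6
```

```bash
python3 -m jog '[[[-0.007,0,0,0,0.015],[-0.014,0,0,0,0.015],[-0.0195,0,0,0,0.015],[-0.0195,0,0,0,0.015],[-0.0195,0,0,0,0.015]]]' 60; for k in 1; do python3 -m jog '[[[0.0025,0,0,0,0.015],[0.005,0,0,0,0.015],[0.0075,0,0,0,0.015],[0.01,0,0,0,0.015],[0.01,0,0,0,0.015]]]' 60;done;  python3 -m jog '[[[0.001,0,0,0,0.015],[0.002,0,0,0,0.015],[0.003,0,0,0,0.015],[0.003,0,0,0,0.015],[0.003,0,0,0,0.015]]]' 60
```

```text
time_s: 13.13
tool_pos: [0.5665, -0.0924, 0.1661]
tool_rot: [179.8, -0.0, 75.7]
force: [1.2, -0.8, 7.2]
grip_width: 0.0229
finger_force: 60.6
time_s: 13.55
tool_pos: [0.569, -0.0828, 0.1661]
tool_rot: [179.8, 0.1, 75.7]
force: [-0.3, -5.3, 8.1]
grip_width: 0.023
finger_force: 60.6
time_s: 13.97
tool_pos: [0.5696, -0.0802, 0.1661]
tool_rot: [179.8, 0.1, 75.7]
force: [-0.6, -6.5, 8.6]
grip_width: 0.0227
finger_force: 60.6
```

```bash
python3 -m jog '[[[0.001,0,0,0,0.015],[0.002,0,0,0,0.015],[0.002,0,0,0,0.015],[0.002,0,0,0,0.015],[0.002,0,0,0,0.015]]]' 60;  python3 -m jog '[[[0.001,0,0,0,0.015],[0.002,0,0,0,0.015],[0.002,0,0,0,0.015],[0.002,0,0,0,0.015],[0.002,0,0,0,0.015]]]' 60; python3 -m jog '[[[0.001,0,0,0,0.015],[0.002,0,0,0,0.015],[0.002,0,0,0,0.015],[0.002,0,0,0,0.015],[0.002,0,0,0,0.015]]]' 60
```

```text
time_s: 14.38
tool_pos: [0.5701, -0.0783, 0.1661]
tool_rot: [179.8, 0.1, 75.7]
force: [-1.4, -7.8, 8.9]
grip_width: 0.023
finger_force: 60.6
time_s: 14.8
tool_pos: [0.5706, -0.0765, 0.1661]
tool_rot: [179.8, 0.1, 75.7]
force: [-0.5, -7.9, 9.1]
grip_width: 0.0229
finger_force: 60.6
time_s: 15.22
tool_pos: [0.5711, -0.0746, 0.1661]
tool_rot: [179.8, 0.1, 75.7]
force: [-1.6, -8.2, 8.8]
grip_width: 0.023
finger_force: 60.6
```

```bash
python3 -m jog '[[[-0.007,0,0,0,0.015],[-0.014,0,0,0,0.015],[-0.019,0,0,0,0.015],[-0.019,0,0,0,0.015],[-0.019,0,0,0,0.015]]]' 60; python3 -m jog '[[[0.001,0,0,0,0.015],[0.002,0,0,0,0.015],[0.003,0,0,0,0.015],[0.004,0,0,0,0.015],[0.004,0,0,0,0.015]]]' 60; for k in 1 2 3; do python3 -m jog '[[[0.001,0,0,0,0.015],[0.002,0,0,0,0.015],[0.002,0,0,0,0.015],[0.002,0,0,0,0.015],[0.002,0,0,0,0.015]]]' 60;done
```

```text
time_s: 15.63
tool_pos: [0.5666, -0.0923, 0.1661]
tool_rot: [179.8, 0.0, 75.7]
force: [0.5, 0.1, 7.8]
grip_width: 0.023
finger_force: 60.6
time_s: 16.05
tool_pos: [0.5675, -0.0885, 0.1661]
tool_rot: [179.8, 0.0, 75.7]
force: [0.2, -3.3, 8.3]
grip_width: 0.023
finger_force: 60.6
time_s: 16.47
tool_pos: [0.5679, -0.0869, 0.1661]
tool_rot: [179.8, 0.1, 75.7]
force: [-0.4, -5.9, 8.3]
grip_width: 0.0229
finger_force: 60.6
time_s: 16.88
tool_pos: [0.5684, -0.0851, 0.1661]
tool_rot: [179.8, 0.1, 75.7]
force: [-1.2, -7.2, 7.6]
grip_width: 0.0229
finger_force: 60.5
time_s: 17.3
tool_pos: [0.5688, -0.0835, 0.1661]
tool_rot: [179.8, 0.1, 75.7]
force: [-2.4, -10.4, 9.2]
grip_width: 0.0229
finger_force: 60.5
```

```bash
python3 -m jog '[[[0.001,0,0,0,0.015],[0.0015,0,0,0,0.015],[0.0015,0,0,0,0.015],[0.0015,0,0,0,0.015],[0.0015,0,0,0,0.015]]]' 60; python3 - <<'E'
from h import *
F=[]
for i in range(4): r.read_camera("scene");o=r.get_obs();F.append(o["force"])
print(np.mean(F,0),o["tool_pos"])
E
```

```text
time_s: 17.72
tool_pos: [0.5691, -0.0823, 0.1661]
tool_rot: [179.8, 0.1, 75.7]
force: [-3.4, -12.4, 8.4]
grip_width: 0.0233
finger_force: 60.6
[ -3.39949032 -12.40303727   8.69371529] [ 0.56914171 -0.08226071  0.16610244]
```

```bash
python3 -m jog '[[[0.0007,0,0,0,0.015],[0.0014,0,0,0,0.015],[0.0014,0,0,0,0.015],[0.0014,0,0,0,0.015],[0.0014,0,0,0,0.015]]]' 60; python3 - <<'E'
from h import *
F=[]
for i in range(4): c=r.read_camera("side");o=r.get_obs();F.append(o["force"])
print(np.mean(F,0),o["tool_pos"],o["time_s"])
cv2.imwrite("pics/s8.png",c)
a=cv2.imread("pics/s7.png")
# column of the moving jaw's dark right-hand edge in the side view, row by row
for n,i in(("p1",a),("now",c)):
    for y in (170,174,178): print(n,y,i[y,345:372].max(1))
E
```

```text
time_s: 18.33
tool_pos: [0.5694, -0.0811, 0.1661]
tool_rot: [179.8, 0.2, 75.7]
force: [-4.3, -15.0, 8.8]
grip_width: 0.0231
finger_force: 60.5
[ -4.17560633 -14.46357807   9.03447996] [ 0.56942185 -0.08111079  0.16609776] 18.5333
p1 170 [ 18  13  16  13  11   2   7  14  27  25  25  28  20   6   7   9   5   2
  45 103 120 117 118 119 118 119 117]
p1 174 [ 23  21  20  28  29  26  22  24  24  23  17   8   8   7  18  26   8   2
  60 118 121 120 118 118 120 121 115]
p1 178 [ 24  22  14  49  66  14  38  92 115  87  26   3   8   8   9   6   1   8
  75 129 123 119 116 118 118 115 112]
now 170 [ 10  16  11   6   2  11   5  16  25  26  25  21 108 205 215 197 191 177
 132 104 113 116 116 118 119 118 115]
now 174 [ 14   5  55  89  67  31  24  25  25  19   8   8   8   6   8  65 113 111
 115 117 116 118 118 118 121 119 114]
now 178 [ 19  26  21  27  24  19  45  97 110  68   3   8   7   3  23  81 120 117
 117 122 120 116 116 118 116 114 111]
```

```bash
python3 -c "
from plant import r
print(r.sign_off())"
```

```text
the job is handed in; nothing more can be done
None
```

I handed the job in: the tall vial stands in the nest, let go, and after four pumps the trigger is still held squeezed. From the wrist force I estimate the pad is pushed back about 3.7 mm, pressing with roughly 7 N; I had no picture views left to check the finished clamp by eye.

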